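# Load a crate board into the drilling jig

## Robot

A 6-joint arm with a two-finger parallel gripper is mounted at the origin on a cart in front of the work surface, level with it; the furniture and walls round the work are solid. World frame = base frame: x ahead of the robot, y to its left, z up, the work surface at z = 0. Lengths are in m, angles in rad, forces in N, time in s.
With the tool pointing down it reaches from about 0.35 to 0.775 m from the base axis. Payload 7.3 kg.
Tool frame: the origin (TCP) lies at the very end of the fingers, on their centre line; the grasp point (between the pads) lies 19 mm behind it; z points along the fingers, y is the direction in which the jaws open and shut (so a half turn about z gives the same grasp; the last joint's range is limited). The gripper opens to 92 mm and grips with 3 to 60 N. Pads are 19 mm wide; open, the fingers measure 130 mm over their backs; the gripper's body (75 mm by 190 mm) begins 47 mm behind the grasp point.
Start: joints at [1.17, 0.342, 1.524, -0, 1.275, -0.146], TCP at [0.132, 0.508, 0.227] pointing down, gripper open.
Joint ranges: [-2.53, 2.53], [-0.77, 2.02], [0.04, 2.7], [-1, 4.14], [0.28, 2.66], [-3.11, 3.11]. Speed limits (rad/s): [2.57, 2.57, 3.14, 3.14, 3.14, 3.14].

## Interface

Orientations are given as [roll, pitch, yaw] about the fixed x, y, z axes, in that order (R = Rz(yaw) Ry(pitch) Rx(roll)).
In Python, from cell import observe, read_camera, camera_info, hand_in gives the robot as it stands.
- The arm moves only by the tool jog_arm, never from a script. Its argument "rows" is one flat list of numbers, 5 for each row, row after row: the finger opening in mm, from 0 to 91.8, then the shift along the tool's x, y, z in mm, then the turn about the tool's z in degrees. In form: [gripper, tx, ty, tz, roll, gripper, tx, ty, tz, roll, ...]. A call has 1 to 20 rows; each row shifts and turns the commanded pose from where the row before left it, along the tool's axes as they then stand; what a row does not reach is not made up. A row lasts 1/10 s, in which the tool goes at most 50 mm and 8.59 degrees, less where a joint would pass 70% of its speed; a pose out of reach is approached as far as the arm can. A call with a gripper value outside its range is refused whole. The fingers move at their own pace and stop on an object; "grip_force" is the grip in N (left out, the last holds). Time passes only in rows, so rows that do not move let the fingers close. It gives the time, the measured TCP pose, the force and the opening at its end, in the units of the state.
- observe(): the state, without advancing time (a new reading comes with each control period).
- read_camera(name): name is "scene" or "top" or "wrist"; returns (picture, depth): 420x560x3 uint8, red, green, blue; 420x560 float32, m along the optical axis (not along the pixel's ray), 0 where there is no reading.
- camera_info(name): a dict with "fx", "fy", "cx", "cy" (pixels), "extrinsics" (4x4, takes a point from camera to world coordinates); the wrist camera has in their place "tool_from_camera" (4x4, takes a point from camera to tool coordinates, whose origin is the TCP and whose axes are the flange's). Camera axes: x right, y up, looking along -z (the intrinsics and any distortion apply to the point x, -y, -z); pixel columns grow to the right and rows downward; lengths in m; the calibration is good to about 2 mm. A picture is of the moment at which its call begins: read the wrist's pose just before it. camera_info takes no time and is no camera call.
- hand_in(): hands the job in, once; it reports no verdict.
The state is a dict: "time": time; "qpos": joint angles; "qvel": joint speeds; "joint_efforts": joint torques, N m; "tool_pos": TCP position; "tool_rot": TCP orientation; "contact_force": force on the tool from outside, world axes, zero at the start; "torque": the same for the moment, N m; "opening": finger opening in m.
Only numpy, scipy, OpenCV 4.12 (cv2) and the standard library are available. Lean on these libraries where they do the work, as an engineer would, in place of code of your own. Each camera call takes 0.05 s, during which the arm holds its last target. There are 200 camera calls.

## Task

Load the cleated crate board into the drilling jig for its screw holes: slide it cleat first along the bed and through the sprung chip flap, push it gently home until its nose is flush against the end stop and its right side lies flush along the whole fence, and leave it flat on the bed with the flap swung shut behind the cleat. Leave the plain board, the two loose lids and the tub beside them where they are.

Things in the scene. Friction and masses are not known exactly. Their poses are not given: they have to be found in the camera images.
- cleat_board: the work: pine board 220 x 54 x 15 mm with a darker wooden cleat (28 long, 54 wide, 20 high; 35 mm high over all) on top across its nose end, flush with nose and both sides. About 0.16 kg, centre of mass some 15 mm ahead of the middle. Lies flat on the table, cleat up. Origin: middle of the underside; x points to the nose (cleat end), y to the board's left, z up
- board_nose (a point): lower right corner of the board's nose (110 mm ahead of and 27 mm right of the board's origin); axes as the board's
- board_rear (a point): point on the lower right edge of the board, 150 mm behind the nose (40 mm behind and 27 mm right of the board's origin); axes as the board's
- jig: drilling jig screwed to the table. Origin under the bed; x points into the jig, away from the robot, y left, z up; all jig numbers here are mm from this origin. Plywood bed x -90 to 90, y -50 to 72, its top at z = 12. Aluminium end stop across the back, face x = 70. Fence on the right, face y = -30. In front of the hood (x under -12) the bed is open above and on its left
- jig_corner (a point): the corner itself, where the faces of end stop and fence meet the bed's top (70, -30, 12 in the jig's frame); axes as the jig's. A fully home board covers x -150 to 70, y -30 to 24, so its tail hangs 60 mm out past the front end of bed and fence
- chip_flap (a joint): angle of the chip flap, a clear panel 78 wide, 38 mm high, with a yellow lower strip, hinged at its top (x = 0, z = 70). 0 = shut, hanging upright, lower edge 20 mm above the bed (the board passes below, the cleat does not); grows to 1.25 as it swings inward only. A weak spring (about 0.5 to 2 N) shuts it; the cleat pushes it up and it drops behind the cleat near home
- flap_edge (a point): middle of the flap's lower edge
- plain_board: bystander: the same pine board 220 x 54 x 15 mm without a cleat, lying on the table; origin at the middle of its underside, x along it
- lid_a: bystander: pink tub lid, 98 mm across, 16 mm high, left of the middle near the table's front edge; origin under its centre
- lid_b: bystander: pink tub lid, 98 mm across, 16 mm high, near the table's front edge; origin under its centre
- tub_near: bystander: pink tub, 96 mm across, 55 mm high, between the boards and the jig; origin under its centre
- fence_front (a point): front end of the fence's face, at the bed's top (-90, -30, 12 in the jig's frame). The fence runs from here to x = 65, 14 mm thick, 28 mm high above the bed
- hood_mouth (a point): middle of the hood's open front, at the bed's top (0, 12, 12 in the jig's frame), closed by the clear chip flap. The hood covers the corner: left cheek with face y = 54, right cheek above the fence, aluminium roof x -12 to 84 with its underside at z = 74, top at z = 82 and two drill bushes to z = 91. The only way in is here

How it is judged:
By the outcome, as a careful person would: the job done as asked, in the order asked, and still so for the second after the job is handed in, with the robot touching nothing.
It also fails if it takes over 72 s, if anything falls off the work surface, if the arm or the gripper's body presses on something with over 40 N, if the wrist force passes 120 N, or if a joint passes its speed limit or range.

## Working session

There is one attempt and no reset: what is moved stays moved. The work goes in short steps, Python scripts to look and compute and a tool call to move; the robot and the scene stay as the last step left them, time stands still between calls to the robot, and variables do not carry over. Pictures are saved under pics/ and viewed, about 8 in all and at most 12, crops included, and the job is handed in when it is done.

Besides the shell and the picture viewer there is one more tool, called after ">>>" by a JSON object that holds its "api" and its "payload". jog_arm: Moves the arm, as the interface text tells. Its arguments: {"type":"object","properties":{"rows":{"type":"array","items":{"type":"number"}},"grip_force":{"type":"number"}},"required":["rows"]}

```bash
mkdir -p pics; ls
cat > h.py <<'E'
import numpy as np, cv2
from cell import observe, read_camera, camera_info, hand_in
def save(n,p): cv2.imwrite(f'pics/{n}.png',cv2.cvtColor(p,cv2.COLOR_RGB2BGR))
def pose(ci,tcp=None):
    return np.array(ci['extrinsics'])
def cast(ci,uv,z,T=None):
    T=np.array(ci['extrinsics']) if T is None else T
    u,v=np.array(uv,float).reshape(-1,2).T
    if 'dist' in ci and ci['dist'] is not None: pass
    d=np.c_[(u-ci['cx'])/ci['fx'],-(v-ci['cy'])/ci['fy'],-np.ones_like(u)]@T[:3,:3].T
    o=T[:3,3]; s=(z-o[2])/d[:,2]
    return o+d*s[:,None]
def cloud(ci,dep,T=None):
    T=np.array(ci['extrinsics']) if T is None else T
    v,u=np.indices(dep.shape)
    P=np.stack([(u-ci['cx'])/ci['fx']*dep,-(v-ci['cy'])/ci['fy']*dep,-dep],-1)
    return P@T[:3,:3].T+T[:3,3]
E
python3 - <<'E'
from h import *
for n in('top','scene','wrist'): print(n,camera_info(n))
s=observe();print(s)
p,d=read_camera('top');save('top0',p);np.save('top0.npy',d)
p,d=read_camera('scene');save('scene0',p)
E
```

```text
pics
top {'fx': 397.91164404323234, 'fy': 397.91164404323234, 'cx': 282.25116391761753, 'cy': 205.20835666202083, 'extrinsics': array([[-0.01312876,  0.99603567, -0.08798056,  0.46770946],
       [-0.99980297, -0.01438648, -0.01367656, -0.04547147],
       [-0.01488807,  0.08778367,  0.9960283 ,  1.08697491],
       [ 0.        ,  0.        ,  0.        ,  1.        ]])}
scene {'fx': 505.04188041672853, 'fy': 505.04188041672853, 'cx': 288.8307104387414, 'cy': 212.22048490655843, 'extrinsics': array([[ 7.20518419e-01,  5.29615149e-01, -4.47617026e-01,
        -1.52182938e-02],
       [-6.93435173e-01,  5.49431160e-01, -4.66125585e-01,
        -6.35417614e-01],
       [-9.32429106e-04,  6.46245460e-01,  7.63129043e-01,
         1.03687695e+00],
       [ 0.00000000e+00,  0.00000000e+00,  0.00000000e+00,
         1.00000000e+00]])}
wrist {'fx': 299.5780099101431, 'fy': 299.5780099101431, 'cx': 277.6119856252336, 'cy': 205.90113021921022, 'tool_from_camera': array([[-7.13031248e-04,  9.57342277e-01,  2.88955456e-01,
         7.80637597e-02],
       [ 9.99999744e-01,  7.01488612e-04,  1.43
[... 170 characters left out ...]
000000e+00,
         1.00000000e+00]])}
{'time': 0.0, 'qpos': array([ 1.17000724e+00,  3.42709491e-01,  1.52501468e+00, -1.13502480e-05,
        1.27540779e+00, -1.46015196e-01]), 'qvel': array([ 0.00094209, -0.0015925 , -0.00112505, -0.00034616, -0.00067979,
        0.00236944]), 'joint_efforts': array([ 1.46714825e-03, -4.31227648e+01, -2.44226611e+01,  7.17929564e-02,
        5.58107521e-02, -1.08032889e-04]), 'tool_pos': array([0.13214189, 0.50767441, 0.22605265]), 'tool_rot': array([-3.14006815e+00, -2.13225604e-04,  2.88682191e+00]), 'contact_force': array([ 0.81746185,  0.26890133, -0.72800793]), 'torque': array([-0.00500558,  0.02268977,  0.01587794]), 'opening': 0.09152646148941676}
```

View pics/top0.png

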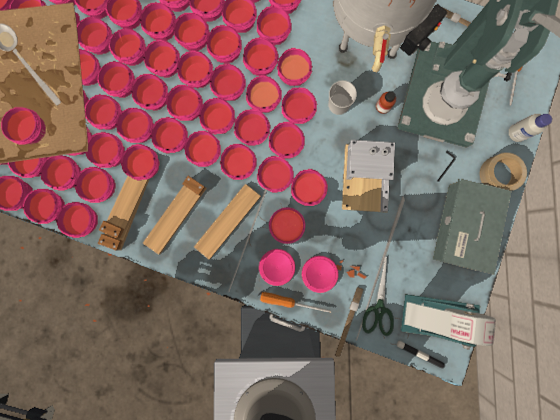

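View pics/scene0.png

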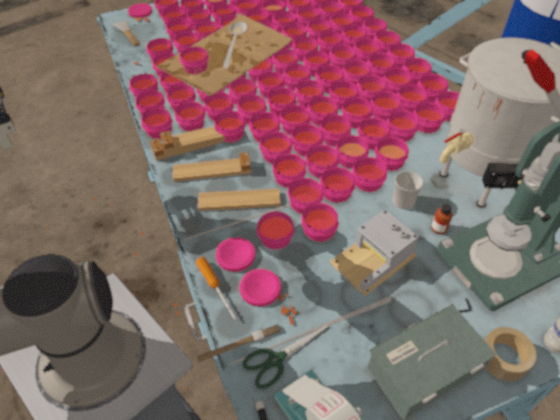

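The top view shows three timber pieces, with tips near (120,215), (195,187) and (228,220), the jig at (370,175), the near tub at (287,225) and the lids at (277,268) and (320,274). I'll zoom in on the boards and jig.

Run:
```python
from h import *
p=cv2.imread('pics/top0.png'); d=np.load('top0.npy')
a=cv2.resize(p[165:275,85:285],None,fx=4,fy=4,interpolation=cv2.INTER_CUBIC)[:, :800]
b=cv2.resize(p[130:220,330:410],None,fx=4,fy=4,interpolation=cv2.INTER_CUBIC)
cv2.imwrite('pics/za.png',a)
s=cv2.imread('pics/scene0.png')
c=cv2.resize(s[200:300,320:430],None,fx=4,fy=4,interpolation=cv2.INTER_CUBIC)
h=max(b.shape[0],c.shape[0]); out=np.zeros((h,b.shape[1]+c.shape[1],3),np.uint8)
out[:b.shape[0],:b.shape[1]]=b; out[:c.shape[0],b.shape[1]:]=c
cv2.imwrite('pics/zb.png',out)
P=cloud(camera_info('top'),d)
for u,v in [(122,225),(125,205),(135,185),(192,187),(175,215),(155,245),(228,220),(370,160),(365,200),(350,195),(386,195),(388,170),(287,225),(240,270)]:
    print((u,v),P[v,u].round(3))
```

```text
(122, 225) [0.514 0.396 0.034]
(125, 205) [0.568 0.392 0.026]
(135, 185) [0.621 0.364 0.032]
(192, 187) [0.613 0.209 0.038]
(175, 215) [0.54  0.26  0.015]
(155, 245) [0.46  0.314 0.014]
(228, 220) [0.525 0.117 0.013]
(370, 160) [ 0.669 -0.257  0.082]
(365, 200) [ 0.574 -0.255  0.01 ]
(350, 195) [ 0.588 -0.215  0.01 ]
(386, 195) [ 0.583 -0.304  0.043]
(388, 170) [ 0.642 -0.302  0.084]
(287, 225) [ 0.508 -0.043  0.032]
(240, 270) [ 0.389  0.086 -0.   ]
```

View pics/za.png

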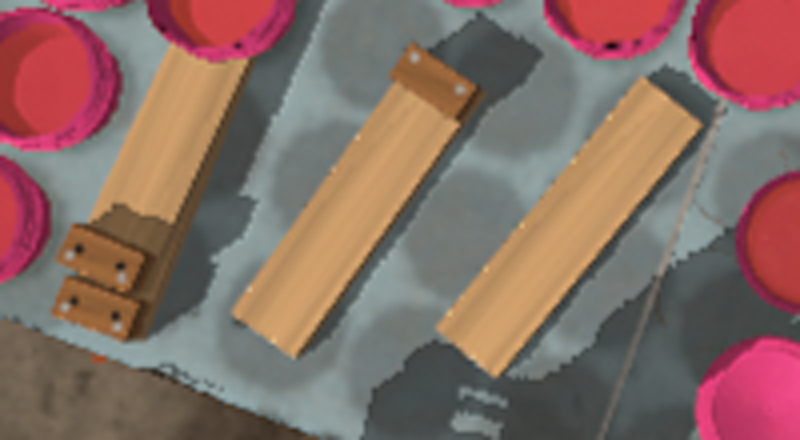

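View pics/zb.png

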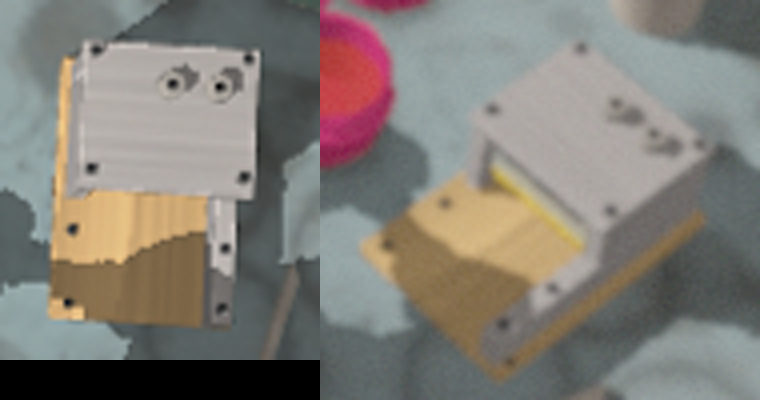

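The middle piece is the cleat board: plain pine with the cleat at its far end near za (440,75). The left one carries two blocks and has a tub on it, and the right one is plain. In zb the jig bed is below, the hood above, the fence at (215,260) and the yellow flap strip at (540,215) in the scene crop. Next I measure the board and jig from the top view.

```bash
cat >> h.py <<'E'
def shift(tcp,rot,target):  # world target -> tool-frame mm
    from scipy.spatial.transform import Rotation as R
    return R.from_euler('xyz',rot).as_matrix().T@(np.array(target)-tcp)*1000
def ang(a,b): return np.degrees(np.arctan2(b[1]-a[1],b[0]-a[0]))
E
python3 - <<'E'
from h import *
ci=camera_info('top'); o=np.array([85,165])
q=lambda L:o+np.array(L)/4
b=cast(ci,q([(235,315),(297,357)]),.015); c=cast(ci,q([(410,43),(480,90)]),.035)
print(b.round(4),c.round(4)); 
yaw=ang(b.mean(0),c.mean(0)); print('yaw',yaw,'len',np.linalg.norm((c.mean(0)-b.mean(0))[:2]),'w',np.linalg.norm(b[0]-b[1]),np.linalg.norm(c[0]-c[1]))
o=np.array([330,130])
roof=cast(ci,q([(85,42),(260,50),(253,198),(68,195)]),.082); print('roof',roof.round(4),[np.linalg.norm(roof[i]-roof[i-1]).round(4) for i in range(4)])
bed=cast(ci,q([(50,318),(205,325)]),.012); f=cast(ci,q([(208,325),(208,200),(233,326),(236,200)]),.04)
print('bed',bed.round(4),'fence',f.round(4)); print(ang(f[0],f[1]),ang(f[2],f[3]),ang(roof[3],roof[0]),ang(roof[2],roof[1]),ang(roof[2],roof[3])-90, ang(bed[1],bed[0])-90)
u=np.array([np.cos(np.radians(yaw)),np.sin(np.radians(yaw))])
for s in(-.08,0): 
    m=b.mean(0)[:2]+u*(.11+s); print(s,m)
    st=observe(); print(shift(st['tool_pos'],st['tool_rot'],[*m,.2]))
E
```

```text
[[0.4635 0.344  0.015 ]
 [0.4349 0.3016 0.015 ]] [[0.6436 0.222  0.035 ]
 [0.6111 0.1748 0.035 ]]
yaw -34.92167432549586 len 0.21730768284961888 w 0.051149233849701284 0.05727783505370411
roof [[ 0.7206 -0.2109  0.082 ]
 [ 0.7135 -0.3225  0.082 ]
 [ 0.6179 -0.3144  0.082 ]
 [ 0.6217 -0.1973  0.082 ]] [np.float64(0.0998), np.float64(0.1118), np.float64(0.0959), np.float64(0.1172)]
bed [[ 0.5487 -0.1934  0.012 ]
 [ 0.5424 -0.2977  0.012 ]] fence [[ 0.5405 -0.2931  0.04  ]
 [ 0.6233 -0.296   0.04  ]
 [ 0.5396 -0.3094  0.04  ]
 [ 0.6231 -0.3144  0.04  ]]
-2.0085672667212227 -3.4408835633363952 -7.824607470800056 -4.816829969963436 -1.8255117712130442 -3.41857956699819
-0.08 [0.47377342 0.30562469]
[-381.52621961 -109.45016652   26.17500678]
0 [0.53936825 0.25982821]
[-456.54553209 -137.23689458   26.19733501]
```

>>> {"api": "jog_arm", "payload": {"rows": [91.5, -38, -11, 2, 0, 91.5, -38, -11, 2, 0, 91.5, -38, -11, 2, 0, 91.5, -38, -11, 2, 0, 91.5, -38, -11, 2, 0, 91.5, -38, -11, 2, 0, 91.5, -38, -11, 2, 0, 91.5, -38, -11, 2, 0, 91.5, -38, -11, 2, 0, 91.5, -38, -11, 2, 0, 91.5, 0, 0, 0, 6.8, 91.5, 0, 0, 0, 6.8, 91.5, 0, 0, 0, 6.8, 91.5, 0, 0, 0, 0, 91.5, 0, 0, 0, 0], "grip_force": 50}}

```text
time: 1.6
tool_pos: [0.4721, 0.3058, 0.2064]
tool_rot: [-3.141, -0.0, 2.534]
contact_force: [0.4, -0.6, 0.2]
opening: 0.0913
```

```bash
cat >> h.py <<'E'
def wrist():
    from scipy.spatial.transform import Rotation as R
    s=observe(); T=np.eye(4); T[:3,:3]=R.from_euler('xyz',s['tool_rot']).as_matrix(); T[:3,3]=s['tool_pos']
    ci=camera_info('wrist'); p,d=read_camera('wrist')
    return s,p,d,ci,T@np.array(ci['tool_from_camera'])
E
python3 - <<'E'
from h import *
s,p,d,ci,T=wrist(); save('w1',p); np.savez('w1.npz',d=d,T=T); print(s['tool_pos'],np.degrees(s['tool_rot']))
P=cloud(ci,d,T)
hsv=cv2.cvtColor(p,cv2.COLOR_RGB2HSV)
m=((P[...,2]>.008)&(P[...,2]<.022)&(d>0)&(hsv[...,0]<30)&(hsv[...,1]>70)).astype(np.uint8)
n,l,st,c=cv2.connectedComponentsWithStats(m)
for i in range(1,n):
    if st[i,4]>1500:
        pts=P[l==i][:,:2].astype(np.float32)*1000; print(st[i],cv2.minAreaRect(pts))
E
```

```text
[0.47213178 0.30579106 0.20643925] [-1.79970350e+02 -2.12439950e-02  1.45185443e+02]
[ 261  157   46  123 5303] ((515.2120971679688, 282.67816162109375), (53.68494415283203, 160.0298309326172), 54.71540451049805)
[ 164  210   45   70 1685] ((471.7013244628906, 162.58612060546875), (54.084861755371094, 92.16600036621094), 50.340919494628906)
```

View pics/w1.png

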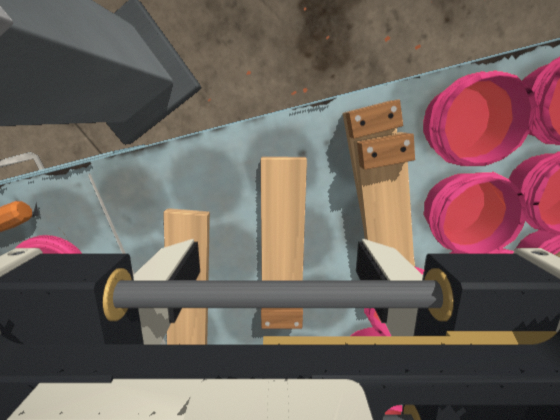

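The wrist view shows the cleat board between the fingers, tail at (284,158) and cleat at (284,322). Its tail corners sit about 5 px right of the gripper's centre. The width measures 53.7 mm, as it should, so I descend on the tail grasp.

>>> {"api": "jog_arm", "payload": {"rows": [91.5, 1.4, 6, 20, 0.5, 91.5, 0, 0, 40, 0, 91.5, 0, 0, 40, 0, 91.5, 0, 0, 40, 0, 91.5, 0, 0, 30, 0, 91.5, 0, 0, 15, 0, 91.5, 0, 0, 10, 0, 91.5, 0, 0, 7, 0, 91.5, 0, 0, 0, 0, 91.5, 0, 0, 0, 0]}}

```text
time: 2.65
tool_pos: [0.4751, 0.3119, 0.0055]
tool_rot: [3.14, 0.001, 2.523]
contact_force: [-0.3, -0.3, 0.8]
opening: 0.0917
```

>>> {"api": "jog_arm", "payload": {"rows": [91.5, 0, 0, 2, 0, 40, 0, 0, 0, 0, 40, 0, 0, 0, 0, 40, 0, 0, 0, 0, 40, 0, 0, 0, 0, 40, 0, 0, 0, 0, 40, 0, 0, 0, 0, 40, 0, 0, 0, 0, 40, 0, 0, 0, 0], "grip_force": 55}}

```text
time: 3.55
tool_pos: [0.4747, 0.3116, 0.0028]
tool_rot: [3.141, 0.0, 2.522]
contact_force: [-0.6, 0.1, 0.3]
opening: 0.0532
```

Gripped: the opening is 53 mm for a 54 mm board. I lift gently.

>>> {"api": "jog_arm", "payload": {"rows": [40, 0, 0, -3, 0, 40, 0, 0, -8, 0, 40, 0, 0, -15, 0, 40, 0, 0, -25, 0, 40, 0, 0, -30, 0, 40, 0, 0, -30, 0, 40, 0, 0, -25, 0, 40, 0, 0, -15, 0, 40, 0, 0, -5, 0, 40, 0, 0, 0, 0]}}

```text
time: 4.55
tool_pos: [0.4747, 0.3116, 0.1594]
tool_rot: [3.14, 0.001, 2.522]
contact_force: [-0.5, 0.1, -1.9]
opening: 0.053
```

Run:
```python
from h import *
s=observe(); print(s['tool_pos'],np.degrees(s['tool_rot']),s['opening'],s['contact_force'])
ci=camera_info('top'); p,d=read_camera('top'); save('top1',p)
P=cloud(ci,d); t=s['tool_pos'][:2]; R=np.pi+s['tool_rot'][2]
u=np.array([np.cos(R),np.sin(R)]); v=np.array([-u[1],u[0]])
L=(P[...,:2]-t)@np.c_[u,v]
for a in range(50,200,10):
    m=(L[...,0]>a/1000)&(L[...,0]<a/1000+.01)&(abs(L[...,1])<.02)&(P[...,2]>.05)
    if m.any(): print(a,m.sum(),np.median(P[m][:,2]).round(4))
for a in(60,100,140):
    m=(L[...,0]>a/1000)&(L[...,0]<a/1000+.02)&(abs(L[...,1])<.06)&(P[...,2]>.05)&(P[...,2]<.15)
    if m.any(): print(a,L[m][:,1].min(),L[m][:,1].max())
```

```text
[0.47471233 0.31163299 0.15943476] [1.79932573e+02 3.10545485e-02 1.44499391e+02] 0.053006719354561714 [-0.5412905   0.10146686 -1.93387979]
50 173 0.5118
60 261 0.5014
70 188 0.4724
80 73 0.1705
90 75 0.1705
100 72 0.1706
110 73 0.1701
120 69 0.1699
130 74 0.1701
140 73 0.17
150 72 0.1702
160 67 0.1892
170 76 0.1906
180 74 0.1896
190 14 0.1894
```

The board hangs level: top at z 0.170 along its length, cleat at 0.190, nose about 190 mm ahead of the TCP. Next, the jig pose from the top depth by height masks.

Run:
```python
from h import *
ci=camera_info('top'); P=cloud(ci,np.load('top0.npy'))
p=cv2.cvtColor(cv2.imread('pics/top0.png'),cv2.COLOR_BGR2HSV)
box=(P[...,0]>.5)&(P[...,0]<.76)&(P[...,1]>-.36)&(P[...,1]<-.15)
def rect(m,name):
    n,l,st,c=cv2.connectedComponentsWithStats(m.astype(np.uint8)); i=1+st[1:,4].argmax()
    q=P[l==i]; r=cv2.minAreaRect((q[:,:2]*1000).astype(np.float32)); print(name,st[i],np.median(q[:,2]).round(4),r); return q
rect(box&(P[...,2]>.074)&(P[...,2]<.092),'roof')
w=rect(box&(P[...,2]>.005)&(P[...,2]<.02)&(p[...,0]<30)&(p[...,1]>60),'bed')
f=rect(box&(P[...,2]>.033)&(P[...,2]<.048)&(P[...,0]<.625),'fence')
# fence inner edge: left extremes per x slice; bed front edge per y slice
E=[]
for x in np.arange(.545,.615,.004):
    m=f[(abs(f[:,0]-x)<.003)]
    if len(m)>2:E.append((x,m[:,1].max(),m[:,1].min()))
E=np.array(E); print(np.polyfit(E[:,0],E[:,1],1),np.polyfit(E[:,0],E[:,2],1)); print('fence edges at .58',np.polyval(np.polyfit(E[:,0]-.58,E[:,1],1),0),np.polyval(np.polyfit(E[:,0]-.58,E[:,2],1),0))
F=[]
for y in np.arange(-.285,-.2,.004):
    m=w[abs(w[:,1]-y)<.003]
    if len(m)>3:F.append((y,m[:,0].min()))
F=np.array(F); k=np.polyfit(F[:,0]+.25,F[:,1],1); print('front edge at y=-.25',k, np.degrees(np.arctan(-k[0])))
```

```text
roof [ 349  140   46   40 1630] 0.0815 ((670.6611328125, -262.647216796875), (112.83834838867188, 97.28248596191406), 85.81654357910156)
bed [ 342  144   40   68 1297] 0.0115 ((635.9738159179688, -249.44357299804688), (103.71245574951172, 180.72816467285156), 85.92977905273438)
fence [382 180   7  32 182] 0.0393 ((582.7235717773438, -303.7210388183594), (14.388041496276855, 82.52404022216797), 86.18508911132812)
[-0.07769408 -0.25165061] [-0.08683265 -0.259498  ]
fence edges at .58 -0.29671317099573935 -0.30986094121249425
front edge at y=-.25 [0.07432365 0.54674386] -4.250616052059522
```

>>> {"api": "jog_arm", "payload": {"rows": [40, 0, 0, 0, -3.4, 40, 0, 0, 0, -7, 40, 0, 0, 0, -7, 40, 0, 0, 0, -7, 40, 0, 0, 0, -5, 40, 0, -5, 0, -2, 40, 0, -15, 0, 0, 40, 2, -30, 0, 0, 40, 2, -40, 0, 0, 40, 2, -45, 0, 0, 40, 2, -45, 0, 0, 40, 2, -45, 0, 0, 40, 0, -45, 0, 0, 40, 0, -45, 0, 0, 40, 0, -45, 0, 0, 40, 0, -45, 0, 0, 40, 0, -45, 0, 0, 40, 0, -45, 0, 0, 40, 0, -35, 0, 0, 40, 0, -20, 0, 0]}}

```text
time: 6.6
tool_pos: [0.4235, -0.2392, 0.1579]
tool_rot: [3.142, -0.001, 3.066]
contact_force: [1.3, 0.0, -0.6]
opening: 0.0537
```

>>> {"api": "jog_arm", "payload": {"rows": [40, 0, -8, 0, 0, 40, 0, -4, 0, 0, 40, 0, 0, 0, 0, 40, 0, 0, 0, 0]}}

```text
time: 7.0
tool_pos: [0.4242, -0.2472, 0.1586]
tool_rot: [3.141, -0.0, 3.071]
contact_force: [0.8, -0.1, -2.3]
opening: 0.0536
```

```bash
cat >> h.py <<'E'
YJ=np.radians(-4.1); OJ=np.array([.635,-.2704]); UJ=np.array([np.cos(YJ),np.sin(YJ)]); VJ=np.array([-UJ[1],UJ[0]])
def tojig(p): return np.array([(np.asarray(p)[...,:2]-OJ)@UJ,(np.asarray(p)[...,:2]-OJ)@VJ])*1000
E
python3 - <<'E'
from h import *
s=observe(); print(s['time'],s['tool_pos'],np.degrees(s['tool_rot']),s['opening'],s['contact_force'],'jig',tojig(s['tool_pos']))
ci=camera_info('top'); p,d=read_camera('top'); save('top2',p)
P=cloud(ci,d); J=tojig(P); t=tojig(s['tool_pos']); x=J[0]-t[0]; y=J[1]; z=P[...,2]; zt=s['tool_pos'][2]
b=(x>80)&(x<200)&(abs(y-t[1])<45)&(z>zt-.02)&(z<zt+.05)
for a in range(80,196,10):
    m=b&(x>=a)&(x<a+10)
    if m.sum()>5: print(a,m.sum(),np.median(z[m]).round(4),(y[m].min()-t[1]).round(1),(y[m].max()-t[1]).round(1),x[m].max().round(1))
r=cv2.minAreaRect((P[b][:,:2]*1000).astype(np.float32)); print(r, tojig(np.array(r[0])/1000))
E
```

```text
7.0 [ 0.42420767 -0.24716881  0.15858293] [ 1.79962727e+02 -2.42597603e-02  1.75950038e+02] 0.05355563108125649 [ 0.82797681 -0.12019238 -2.31186271] jig [-211.91384232    8.10062282]
80 104 0.1697 -26.8 25.4 90.0
90 100 0.1697 -26.5 25.7 99.8
100 110 0.1692 -28.5 25.4 110.0
110 106 0.1696 -28.5 25.5 119.9
120 106 0.1692 -27.9 25.9 129.9
130 110 0.1694 -27.6 26.1 139.8
140 104 0.1688 -27.7 26.0 149.8
150 103 0.1691 -27.0 26.0 160.0
160 140 0.1871 -28.3 26.3 169.9
170 117 0.189 -28.7 26.5 179.9
180 117 0.189 -27.9 26.7 189.9
190 9 0.189 -27.2 25.6 190.8
((559.2422485351562, -258.3952941894531), (55.256813049316406, 110.57330322265625), 86.55702209472656) [-76.42217672   6.55749754]
```

>>> {"api": "jog_arm", "payload": {"rows": [40, 0, 0, 10, 0, 40, 0, 0, 25, 0, 40, 0, 0, 30, 0, 40, 0, 0, 30, 0, 40, 0, 0, 20, 0, 40, 0, 0, 12, 0, 40, 0, 0, 8, 0, 40, 0, 0, 3, 0, 40, 0, 0, 0, 0, 40, 0, 0, 0, 0]}}

```text
time: 8.05
tool_pos: [0.4248, -0.2486, 0.0214]
tool_rot: [-3.141, 0.001, 3.07]
contact_force: [0.3, -0.1, -1.0]
opening: 0.0537
```

>>> {"api": "jog_arm", "payload": {"rows": [40, 0, 0, 1, 0, 40, 0, 0, 1, 0, 40, 0, 0, 0, 0, 40, 0, 0, 0, 0]}}

```text
time: 8.45
tool_pos: [0.4243, -0.2483, 0.0188]
tool_rot: [3.142, 0.0, 3.07]
contact_force: [0.2, -0.0, -1.8]
opening: 0.0535
```

>>> {"api": "jog_arm", "payload": {"rows": [40, 0, 0, 1, 0, 40, 0, 0, 0, 0, 40, 0, 0, 0, 0]}}

```text
time: 8.75
tool_pos: [0.4243, -0.2483, 0.0176]
tool_rot: [3.141, -0.0, 3.07]
contact_force: [0.4, 0.4, -1.8]
opening: 0.0536
```

>>> {"api": "jog_arm", "payload": {"rows": [40, 0, 0, 1, 0, 40, 0, 0, 0, 0, 40, 0, 0, 0, 0]}}

```text
time: 9.05
tool_pos: [0.4243, -0.2482, 0.0166]
tool_rot: [3.141, -0.0, 3.07]
contact_force: [-0.2, 0.1, -0.5]
opening: 0.0534
```

>>> {"api": "jog_arm", "payload": {"rows": [40, -3, 0, 0.5, 0, 40, -5, 0, 0, 0, 40, -5, 0, 0, 0, 40, -5, 0, 0, 0, 40, -5, 0, 0, 0, 40, -5, 0, 0, 0, 40, -5, 0, 0, 0, 40, -5, 0, 0, 0, 40, -4, 0, 0, 0, 40, 0, 0, 0, 0]}}

```text
time: 10.05
tool_pos: [0.4669, -0.2513, 0.0162]
tool_rot: [-3.141, 0.001, 3.07]
contact_force: [-0.3, -0.3, -1.1]
opening: 0.0537
```

Run:
```python
from h import *
p,d=read_camera('scene'); p2,d2=read_camera('top')
a=cv2.resize(p[170:320,240:430],None,fx=3,fy=3,interpolation=cv2.INTER_CUBIC)
save('s2',a); s=observe(); print(tojig(s['tool_pos']),s['tool_pos'],np.degrees(s['tool_rot']),s['contact_force'])
```

```text
[-169.29037592    6.95322881] [ 0.46664001 -0.25136074  0.01627439] [-1.79985598e+02  5.13715380e-02  1.75910081e+02] [ 1.21870994  0.07903956 -0.99957674]
```

View pics/s2.png

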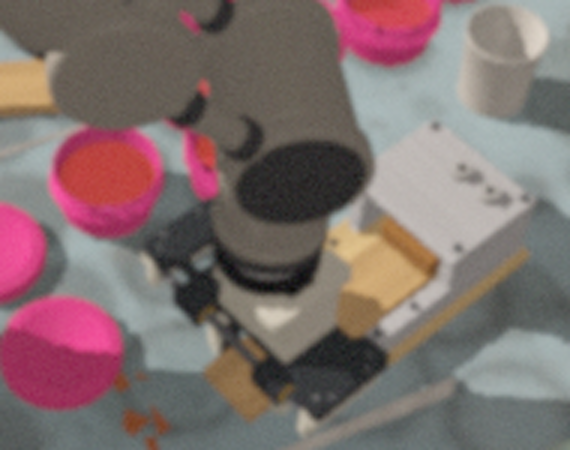

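The scene crop shows the cleat entering the hood mouth at (405,250), with the board straight on the bed and a strip of fence-side clearance. I keep sliding.

>>> {"api": "jog_arm", "payload": {"rows": [40, -3, 0, 0.5, 0, 40, -5, 0, 0.5, 0, 40, -5, 0, 0, 0, 40, -5, 0, 0, 0, 40, -5, 0, 0, 0, 40, -5, 0, 0, 0, 40, -5, 0, 0, 0, 40, -2, 0, 0, 0, 40, 0, 0, 0, 0, 40, 0, 0, 0, 0]}}

```text
time: 11.15
tool_pos: [0.5018, -0.2539, 0.0154]
tool_rot: [-3.141, 0.002, 3.07]
contact_force: [1.6, 0.3, -1.8]
opening: 0.0531
```

>>> {"api": "jog_arm", "payload": {"rows": [40, 0, -2, 0, 0, 40, 0, -2, 0, 0, 40, 0, -2, 0, 0, 40, 0, -1, 0, 0, 40, 0, 0, 0, 0, 40, 0, 0, 0, 0]}}

```text
time: 11.75
tool_pos: [0.5003, -0.2608, 0.0151]
tool_rot: [3.141, -0.0, 3.07]
contact_force: [0.3, 2.2, -1.0]
opening: 0.0536
```

>>> {"api": "jog_arm", "payload": {"rows": [40, 0, -1, 0, 0, 40, 0, 0, 0, 0, 40, 0, 0, 0, 0]}}

```text
time: 12.05
tool_pos: [0.5004, -0.2618, 0.0152]
tool_rot: [3.141, -0.0, 3.07]
contact_force: [-1.2, 1.8, -0.6]
opening: 0.0535
```

>>> {"api": "jog_arm", "payload": {"rows": [40, 0, -1, 0, 0, 40, 0, 0, 0, 0, 40, 0, 0, 0, 0]}}

```text
time: 12.35
tool_pos: [0.5004, -0.2623, 0.0151]
tool_rot: [3.141, -0.0, 3.07]
contact_force: [0.5, 5.0, 0.0]
opening: 0.053
```

>>> {"api": "jog_arm", "payload": {"rows": [40, -3, 0, 0, 0, 40, -3, 0, 0, 0, 40, -3, 0, 0, 0, 40, -2, 0, 0, 0, 40, 0, 0, 0, 0, 40, 0, 0, 0, 0]}}

```text
time: 12.95
tool_pos: [0.5107, -0.2629, 0.0148]
tool_rot: [3.14, -0.002, 3.069]
contact_force: [-4.0, 5.4, -0.1]
opening: 0.0535
```

>>> {"api": "jog_arm", "payload": {"rows": [40, -1, 0, 0, 0, 40, -1, 0, 0, 0, 40, 0, 0, 0, 0, 40, 0, 0, 0, 0]}}

```text
time: 13.35
tool_pos: [0.5124, -0.263, 0.0148]
tool_rot: [3.14, -0.003, 3.069]
contact_force: [-3.4, 4.2, 0.3]
opening: 0.0536
```

>>> {"api": "jog_arm", "payload": {"rows": [40, -1, 0, 0, 0, 40, -1, 0, 0, 0, 40, 0, 0, 0, 0, 40, 0, 0, 0, 0]}}

```text
time: 13.75
tool_pos: [0.5136, -0.263, 0.0148]
tool_rot: [3.14, -0.004, 3.069]
contact_force: [-8.0, 4.9, 2.9]
opening: 0.0535
```

>>> {"api": "jog_arm", "payload": {"rows": [40, -1, 0, 0, 0, 40, -1, 0, 0, 0, 40, 0, 0, 0, 0, 40, 0, 0, 0, 0]}}

```text
time: 14.15
tool_pos: [0.5136, -0.263, 0.0148]
tool_rot: [3.139, -0.008, 3.07]
contact_force: [-14.1, 4.7, 8.1]
opening: 0.0532
```

The forward motion stopped with 14 N at estimated nose x ≈ 69 mm, which is the end stop. I relieve the push, release and lift clear.

>>> {"api": "jog_arm", "payload": {"rows": [40, 2, 0.5, 0, 0, 40, 0, 0, 0, 0, 80, 0, 0, 0, 0, 80, 0, 0, 0, 0, 80, 0, 0, 0, 0, 80, 0, 0, 0, 0, 80, 0, 0, 0, 0, 80, 0, 0, -10, 0, 80, 0, 0, -20, 0, 80, 0, 0, -30, 0, 80, 0, 0, -30, 0, 80, 40, 0, -20, 0, 80, 40, 0, 0, 0, 80, 40, 0, 0, 0, 80, 0, 0, 0, 0]}}

```text
time: 15.65
tool_pos: [0.3916, -0.2532, 0.1257]
tool_rot: [3.14, -0.003, 3.068]
contact_force: [0.6, 0.5, -0.2]
opening: 0.08
```

```bash
cat > meas.py <<'E'
from h import *
import sys
s=observe(); print(s['time'],s['tool_pos'],tojig(s['tool_pos']),s['contact_force'])
ci=camera_info('top'); p,d=read_camera('top'); save('t'+sys.argv[1],p); P=cloud(ci,d); J=tojig(P); z=P[...,2]
# tail end and fence gap slices
for a in range(-145,-12,10):
    m=(J[0]>=a)&(J[0]<a+10)&(J[1]>-50)&(J[1]<45)&(z>.02)&(z<.034)
    f=(J[0]>=a)&(J[0]<a+10)&(J[1]>-50)&(J[1]<-15)&(z>.035)&(z<.05)
    if m.sum()>5: print(a,m.sum(),'y',J[1][m].min().round(1),J[1][m].max().round(1),'z',np.median(z[m]).round(4),'tail',J[0][m].min().round(1),'fence',J[1][f].max().round(1) if f.any() else '')
q,e=read_camera('scene'); save('sc'+sys.argv[1],cv2.resize(q[200:310,290:430],None,fx=4,fy=4,interpolation=cv2.INTER_CUBIC))
save('tc'+sys.argv[1],cv2.resize(p[130:230,330:410],None,fx=5,fy=5,interpolation=cv2.INTER_CUBIC))
E
python3 meas.py 3
```

```text
15.65 [ 0.39157713 -0.25324489  0.12571915] [-244.02644668   -0.29291093] [ 0.60887767  0.53107129 -0.21869188]
-145 80 y -28.6 23.6 z 0.0265 tail -144.9 fence 
-135 78 y -28.6 23.8 z 0.0263 tail -135.0 fence 
-125 77 y -28.6 23.6 z 0.027 tail -124.9 fence 
-115 74 y -27.9 24.2 z 0.0263 tail -114.9 fence 
-105 78 y -30.6 23.3 z 0.026 tail -104.8 fence 
-95 80 y -33.5 23.4 z 0.0268 tail -94.9 fence -29.8
-85 78 y -30.5 24.3 z 0.027 tail -84.9 fence -31.3
-75 80 y -30.9 24.1 z 0.027 tail -75.0 fence -29.7
-65 84 y -31.0 24.1 z 0.0268 tail -64.9 fence -31.0
-55 81 y -40.0 24.3 z 0.0263 tail -54.9 fence -30.6
-45 74 y -31.4 23.1 z 0.0265 tail -44.8 fence -30.1
-35 81 y -31.2 23.5 z 0.0267 tail -35.0 fence -30.3
-25 80 y -31.1 23.9 z 0.0265 tail -25.0 fence -31.4
-15 84 y -43.8 23.6 z 0.0263 tail -14.7 fence -31.6
```

View pics/sc3.png

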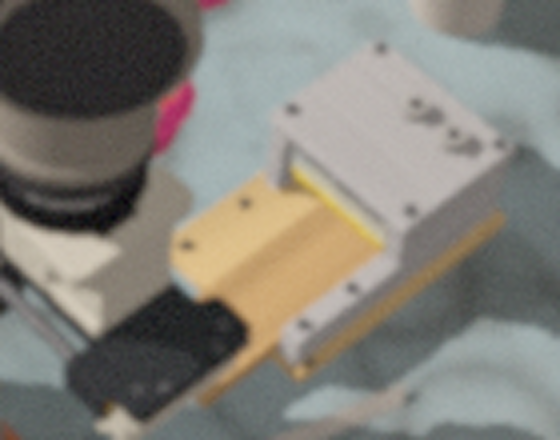

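The scene crop shows the board along the fence and the yellow flap strip straight down again at (340,205). The slices agree: the left edge is at y 23–24 mm along its length and the top is at 0.0265 everywhere. To guarantee flush I give a gentle nudge from the left at jig x = -60, then one at the tail.

>>> {"api": "jog_arm", "payload": {"rows": [0, 0, 13, 0, 0, 0, -20, 20, 0, 0, 0, -40, 20, 0, 0, 0, -40, 0, 0, 0, 0, -40, 0, 0, 0, 0, -34, 0, 0, 0, 0, -10, 0, 0, 0, 0, 0, 0, 15, 0, 0, 0, 0, 30, 0, 0, 0, 0, 30, 0, 0, 0, 0, 20, 0, 0, 0, 0, 10, 0, 0, 0, 0, 2, 0, 0, 0, 0, 0, 0]}}

```text
time: 17.15
tool_pos: [0.5838, -0.2147, 0.0186]
tool_rot: [-3.141, 0.001, 3.071]
contact_force: [-0.3, -0.3, 0.4]
opening: 0.0003
```

>>> {"api": "jog_arm", "payload": {"rows": [0, 0, -2, 0, 0, 0, 0, -2, 0, 0, 0, 0, -2, 0, 0, 0, 0, 0, 0, 0, 0, 0, 0, 0, 0]}}

```text
time: 17.65
tool_pos: [0.5827, -0.2212, 0.0185]
tool_rot: [-3.142, 0.0, 3.07]
contact_force: [0.1, -1.1, 0.3]
opening: 0.0001
```

>>> {"api": "jog_arm", "payload": {"rows": [0, 0, -1, 0, 0, 0, 0, -1, 0, 0, 0, 0, 0, 0, 0, 0, 0, 0, 0, 0]}}

```text
time: 18.05
tool_pos: [0.5825, -0.223, 0.0181]
tool_rot: [3.141, -0.0, 3.07]
contact_force: [-0.8, -0.1, 0.6]
opening: 0.0003
```

>>> {"api": "jog_arm", "payload": {"rows": [0, 0, -1, 0, 0, 0, 0, -1, 0, 0, 0, 0, 0, 0, 0, 0, 0, 0, 0, 0]}}

```text
time: 18.45
tool_pos: [0.5824, -0.225, 0.0182]
tool_rot: [3.142, 0.0, 3.07]
contact_force: [0.5, 0.3, -0.5]
opening: 0.0002
```

>>> {"api": "jog_arm", "payload": {"rows": [0, 0, -1, 0, 0, 0, 0, -1, 0, 0, 0, 0, -1, 0, 0, 0, 0, 0, 0, 0]}}

```text
time: 18.85
tool_pos: [0.5821, -0.228, 0.0182]
tool_rot: [3.141, 0.0, 3.07]
contact_force: [0.3, -0.6, 0.4]
opening: 0.0005
```

>>> {"api": "jog_arm", "payload": {"rows": [0, 0, -1, 0, 0, 0, 0, -1, 0, 0, 0, 0, 0, 0, 0, 0, 0, 0, 0, 0]}}

```text
time: 19.25
tool_pos: [0.5823, -0.2286, 0.0182]
tool_rot: [3.14, 0.0, 3.07]
contact_force: [1.8, 5.8, 0.4]
opening: 0.0004
```

>>> {"api": "jog_arm", "payload": {"rows": [0, 0, 5, 0, 0, 0, 0, 12, 0, 0, 0, 0, 0, -30, 0, 0, 0, 0, -30, 0, 0, 30, -15, 0, 0, 0, 40, -20, 0, 0, 0, 40, -20, 0, 0, 0, 20, 0, 0, 0, 0, 0, 0, 0, 0, 0, 0, 0, 25, 0, 0, 0, 0, 25, 0, 0, 0, 0, 10, 0, 0, 0, 0, 0, 0]}}

```text
time: 20.55
tool_pos: [0.4497, -0.2577, 0.017]
tool_rot: [3.14, -0.002, 3.071]
contact_force: [-0.0, 0.0, 0.5]
opening: 0.0004
```

>>> {"api": "jog_arm", "payload": {"rows": [0, -5, 0, 0, 0, 0, -5, 0, 0, 0, 0, -5, 0, 0, 0, 0, -5, 0, 0, 0, 0, -2, 0, 0, 0, 0, 0, 0, 0, 0]}}

```text
time: 21.15
tool_pos: [0.472, -0.2602, 0.0183]
tool_rot: [-3.141, 0.0, 3.07]
contact_force: [-0.1, -0.1, -0.8]
opening: 0.0004
```

>>> {"api": "jog_arm", "payload": {"rows": [0, -1, 0, 0, 0, 0, -1, 0, 0, 0, 0, -1, 0, 0, 0, 0, -1, 0, 0, 0, 0, 0, 0, 0, 0, 0, 0, 0, 0, 0]}}

```text
time: 21.75
tool_pos: [0.4733, -0.2602, 0.0181]
tool_rot: [3.14, -0.004, 3.07]
contact_force: [-9.2, -0.8, 6.4]
opening: 0.0007
```

>>> {"api": "jog_arm", "payload": {"rows": [0, -1, 0, 0, 0, 0, -1, 0, 0, 0, 0, 0, 0, 0, 0, 0, 0, 0, 0, 0]}}

```text
time: 22.15
tool_pos: [0.4734, -0.2601, 0.0181]
tool_rot: [3.14, -0.008, 3.071]
contact_force: [-16.9, -2.3, 10.9]
opening: 0.0002
```

Firm stop at the tail with no creep. I back off and retreat well clear, then make the final check.

>>> {"api": "jog_arm", "payload": {"rows": [0, 3, 0, 0, 0, 0, 8, 0, 0, 0, 0, 12, 0, 0, 0, 0, 0, 0, -30, 0, 0, 0, 0, -40, 0, 0, 0, 0, -40, 0, 0, 0, 40, -20, 0, 0, 0, 45, 0, 0, 0, 0, 45, 0, 0, 0, 0, 45, 0, 0, 0, 0, 45, 0, 0, 0, 0, 45, 0, 0, 0, 0, 45, 0, 0, 0, 0, 0, 0, 0, 0, 0, 0, 0, 0]}}

```text
time: 23.65
tool_pos: [0.4766, 0.0511, 0.1482]
tool_rot: [-3.142, 0.0, 3.073]
contact_force: [-0.2, -0.2, -0.1]
opening: 0.0005
```

```bash
python3 meas.py 4
python3 - <<'E'
import cv2,numpy as np
a=cv2.imread('pics/tc4.png');b=cv2.imread('pics/sc4.png')[:, :400]
b=cv2.imread('pics/sc4.png'); b=cv2.resize(b,(400,314)); o=np.zeros((500,800,3),np.uint8); o[:,:400]=a; o[:314,400:]=b
cv2.imwrite('pics/f4.png',o)
for n in('top0','t4'):
    pass
E
python3 - <<'E'
from h import *
A=cv2.imread('pics/top0.png').astype(int);B=cv2.imread('pics/t4.png').astype(int)
for n,(u,v,r) in dict(tub=(287,225,18),lid_a=(277,268,18),lid_b=(320,274,18),plain=(228,220,34)).items():
    D=abs(A-B).max(2)[v-r:v+r,u-r:u+r]; print(n,D.mean().round(2),(D>50).sum())
E
```

```text
23.65 [0.47655743 0.05105232 0.14815166] [-181.02009646  309.30141733] [-0.21890954 -0.19232906 -0.10633019]
-145 80 y -29.5 23.7 z 0.0262 tail -145.0 fence 
-135 80 y -29.1 23.9 z 0.0264 tail -135.0 fence 
-125 77 y -28.7 23.5 z 0.0265 tail -125.0 fence 
-115 73 y -28.6 24.1 z 0.0262 tail -114.9 fence 
-105 77 y -30.8 23.3 z 0.0266 tail -104.8 fence 
-95 86 y -44.4 23.8 z 0.0267 tail -94.8 fence -31.8
-85 83 y -31.0 24.2 z 0.0267 tail -84.9 fence -29.5
-75 79 y -30.6 24.0 z 0.0261 tail -74.9 fence -30.7
-65 82 y -31.3 23.6 z 0.0265 tail -64.9 fence -30.1
-55 78 y -31.0 24.2 z 0.0262 tail -54.8 fence -30.1
-45 79 y -31.4 23.4 z 0.0259 tail -45.0 fence -29.7
-35 81 y -31.5 23.3 z 0.0263 tail -34.9 fence -30.2
-25 81 y -30.9 23.4 z 0.0264 tail -24.5 fence -30.6
-15 75 y -30.8 23.9 z 0.0262 tail -14.8 fence -31.6
tub 48.11 495
lid_a 34.01 313
lid_b 7.68 76
plain 43.75 1976
```

View pics/f4.png

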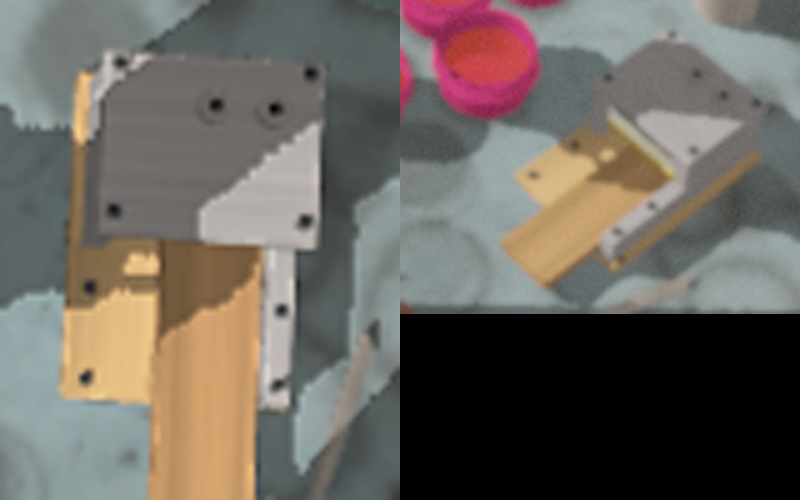

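The final view shows the board tight along the fence with no gap at (260,320), flat on the bed, the flap hanging upright at the mouth and the tub untouched. I check the tail distance and hand in.

Run:
```python
from h import *
p,d=read_camera('top'); P=cloud(camera_info('top'),d); J=tojig(P); z=P[...,2]
for y in(-20,-3,15):
    m=(abs(J[1]-y)<5)&(J[0]>-175)&(J[0]<-130)&(z>.018)&(z<.034); print(y,J[0][m].min().round(1))
hand_in()
```

```text
-20 -150.3
-3 -151.0
15 -149.6
the job is handed in; nothing more can be done
```

The cleat board is loaded in the jig, and I handed the job in after about 24 s of robot time with the arm clear of everything. I gripped the board by its tail, carried it over the tub, laid it on the bed and slid it cleat first through the flap. I set it against the fence and end stop, released it, then nudged it from the left side (about 6 N) and from the tail (about 17 N).

**What the last checks showed:**
- **End stop:** The tail was at jig x = -150 ±1 mm; -150 is home. The board met a firm stop both times I pushed it forward.
- **Fence:** The left edge was at y = 23.3 to 24.2 mm along the whole visible length, where 24 is home. No gap showed at the fence.
- **Flat on the bed:** The top was at an even height of 26 to 27 mm.
- **Flap:** The last scene picture shows it hanging upright and shut; I did not measure its angle.

**One check failed:** I compared the final and first top pictures for the tub, lids and plain board, and all four showed changes. The arm was parked over that area, so the comparison tells nothing either way. No contact showed near them in the force readings I took.

**One reading to note:** The final tail push also showed about 11 N of vertical force on the tool. The board still measured flat afterwards.

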